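# Change over the tube mixer and snap its retaining cover on

## Robot

A 6-joint arm with a two-finger parallel gripper is mounted at the origin on a cart in front of the work surface, level with it; the furniture and walls round the work are solid. World frame = base frame: x ahead of the robot, y to its left, z up, the work surface at z = 0. Lengths are in mm, angles in rad, forces in N, time in s.
With the tool pointing down it reaches from about 350 to 725 mm from the base axis. Payload 6 kg.
Tool frame: the origin (TCP) lies midway between the tips of the shut fingers; the grasp point (between the pads) lies 19 mm behind it; z points along the fingers, y is the line along which they close (so a half turn about z gives the same grasp; the last joint's range is limited). The gripper opens to 85 mm and grips with 20 to 120 N. Pads are 22 mm wide; open, the fingers measure 114 mm over their backs; the gripper's body (76 mm by 85 mm) begins 54 mm behind the grasp point. The pads swing forward as they close: fully open they stand 13 mm farther back than shut.
Start: joints at [-0.778, 0.04, 0.085, 0, -1.615, -0.334], TCP at [265.728, -537.924, 231.261] pointing down, gripper open.
Joint ranges: [-2.56, 2.56], [-1.29, 2.01], [-1.08, 1.49], [-3.29, 1.98], [-2.81, -0.18], [-2.99, 2.99]. Speed limits (rad/s): [2.57, 2.57, 3.01, 3.14, 3.14, 3.14].

## Interface

Orientations are given as [roll, pitch, yaw] about the fixed x, y, z axes, in that order (R = Rz(yaw) Ry(pitch) Rx(roll)).
In Python, from station import manip gives the robot as it stands.
- The arm moves only by the shell command python3 -m inch 'ROWS' [OPENING]. ROWS is JSON, a list of rows, each a list of 4 numbers: the shift along the tool's x, y, z in cm, then the turn about the tool's z in degrees. A call has 1 to 8 rows; each row is the pose to reach, as a shift and turn from the pose commanded when the call began, along the tool's axes at that moment; what a row does not reach only later rows make up. A row lasts 1/8 s, in which the tool goes at most 62.5 mm and 10.7 degrees, less where a joint would pass 70% of its speed; a pose out of reach is approached as far as the arm can. A call with a gripper value outside its range is refused whole. OPENING is the opening, from 0 (shut) to 1 (fully open), set as the call begins (- or left out, the last holds). The fingers move at their own pace and stop on an object; the grip force is fixed at half the most. Time passes only in rows, so rows that repeat a pose let the fingers close. It gives the time, the measured TCP pose, the force, the opening and the grip force at its end, in the units of the state.
- manip.get_state(): the state, without advancing time (a new reading comes with each control period).
- manip.camera(name): name is "scene" or "top" or "wrist"; returns the picture (400x640x3 uint8, red, green, blue); there is no depth.
- manip.camera_info(name): a dict with "intrinsics" (3x3 intrinsics, pixels), "R" (3x3) and "t" (3): a world point X has camera coordinates R X + t. Camera axes: x right, y down, z forward; pixel columns grow to the right and rows downward; lengths in mm; the calibration is good to about 2 mm. A picture is of the moment at which its call begins: read the wrist's pose just before it. camera_info takes no time and is no camera call; for the wrist camera it gives the pose at the moment of the call.
- manip.close_job(): hands the job in; it is judged then, once.
The state is a dict: "t": time; "joint_pos": joint angles; "joint_vel": joint speeds; "joint_efforts": joint torques, N m; "ee_pos": TCP position; "ee_rot": TCP orientation; "wrist_force": force on the tool from outside, world axes, zero at the start; "moment": the same for the moment, N m; "finger_gap": finger opening in mm; "grip_force": force on a finger pad.
Only numpy, scipy, OpenCV 4.12 (cv2) and the standard library are available. Lean on these libraries where they do the work, as an engineer would, in place of code of your own. Each camera call takes 0.05 s, during which the arm holds its last target. There are 200 camera calls.

## Task

The mixer is about to run short tubes, but a long tube was left in its block and keeps the cover from closing. Take the long tube out and stand it in any free hole of the bench rack, load the one short tube from the rack into any free hole of the mixer block, both fully home, and leave all the other tubes in their holes. Then put the retaining cover over the mixer's four snap posts and press it down until every post has clicked through and the cover lies flat on their shoulders; do not knock over the bottles on the bench.

Things in the scene. Friction and masses are not known exactly. Their poses are not given: they have to be found in the camera images.
- mixer: Tube mixer, fixed: white base 170 x 164 mm with knob and rocker switch on its -x side, an aluminium platform and a drilled block on it, four white snap posts round the block. Origin on the bench under the middle of the block, z up.
- block_top (a point): Middle of the mixer block's top face (74 x 108 mm), 106 mm above the bench; axes as the mixer's. 6 blind holes, 18.5 mm wide, 40 mm deep, at x = -17, +17 and y = -34, 0, +34 mm from here. Four are occupied, by tubes of this list. A short tube fully home stands 40 mm above this face, a long one 80 mm.
- post0 (a point): Shoulder of the snap post at x = -46, y = -64 mm of the mixer, 149 mm above the bench; the cover comes to lie on it. The other posts: same height, at x = +-46, y = +-64 mm. Below: 15 mm pillar. Above: 6 mm neck with two spring barbs like a slit arrowhead, 13.6 mm wide at 8 mm above the shoulder, tapering to a 4 mm tip 21 mm above it.
- rack: Bench rack, fixed: white plastic block 70 (x) x 172 (y) mm on a 74 x 176 mm foot, top face 48 mm above the bench. Origin on the bench under its middle, z up. 10 blind holes, 18.5 mm wide, 43 mm deep (floor 5 mm above the bench), at x = -17, +17 and y = -68, -34, 0, +34, +68 mm. Four are occupied, by tubes of this list.
- cover: Retaining cover of the mixer, loose: aluminium plate 116 (x) x 152 (y) x 5 mm, 110 to 210 g, with a 10 mm hole near each corner for the posts; fits either way round by a half turn. Origin mid underside, z up, y along its grip. Pressing it on takes about 10 N in all, from 12 mm above the shoulders down, until the barbs spring out above the plate; it then lies on the shoulders, 3 mm over the short caps.
- cover_grip (a point): Point in the cover's black bar grip, 22 mm above the middle of the plate's underside; axes as the cover's. The grip is 12 mm thick (x), 64 mm long (y), flat-sided, and rises 28 mm above the plate's top face.
- cover_hole0 (a point): Middle of the cover's corner hole at x = -46, y = -64 mm, on the underside.
- cover_hole1 (a point): Middle of the cover's corner hole at x = -46, y = 64 mm, on the underside.
- cover_hole2 (a point): Middle of the cover's corner hole at x = 46, y = -64 mm, on the underside.
- cover_hole3 (a point): Middle of the cover's corner hole at x = 46, y = 64 mm, on the underside.
- long_out_mid (a point): Screw-cap tube, 16.5 mm barrel, conical over the lowest 15 mm to a flat 7 mm tip; blue cap 20 mm wide, 14 mm high; 15 to 35 g. LONG: 120 mm tall. Point on its axis, half-way up: 60 mm above the tip, 53 mm below the middle of the cap; z up along the axis. Starts in one of the mixer block's holes: the one to take out.
- short_in_mid (a point): Screw-cap tube, 16.5 mm barrel, conical over the lowest 15 mm to a flat 7 mm tip; blue cap 20 mm wide, 14 mm high; 15 to 35 g. SHORT: 80 mm tall. Point on its axis, half-way up: 40 mm above the tip, 33 mm below the middle of the cap; z up along the axis. Starts in one of the rack's holes: the one to load.
- short_a_mid (a point): Screw-cap tube, 16.5 mm barrel, conical over the lowest 15 mm to a flat 7 mm tip; blue cap 20 mm wide, 14 mm high; 15 to 35 g. SHORT: 80 mm tall. Point on its axis, half-way up: 40 mm above the tip, 33 mm below the middle of the cap; z up along the axis. Stands in the mixer block and stays there.
- short_b_mid (a point): Screw-cap tube, 16.5 mm barrel, conical over the lowest 15 mm to a flat 7 mm tip; blue cap 20 mm wide, 14 mm high; 15 to 35 g. SHORT: 80 mm tall. Point on its axis, half-way up: 40 mm above the tip, 33 mm below the middle of the cap; z up along the axis. Stands in the mixer block and stays there.
- short_c_mid (a point): Screw-cap tube, 16.5 mm barrel, conical over the lowest 15 mm to a flat 7 mm tip; blue cap 20 mm wide, 14 mm high; 15 to 35 g. SHORT: 80 mm tall. Point on its axis, half-way up: 40 mm above the tip, 33 mm below the middle of the cap; z up along the axis. Stands in the mixer block and stays there.
- long_a_mid (a point): Screw-cap tube, 16.5 mm barrel, conical over the lowest 15 mm to a flat 7 mm tip; blue cap 20 mm wide, 14 mm high; 15 to 35 g. LONG: 120 mm tall. Point on its axis, half-way up: 60 mm above the tip, 53 mm below the middle of the cap; z up along the axis. Stands in the bench rack and stays there.
- long_b_mid (a point): Screw-cap tube, 16.5 mm barrel, conical over the lowest 15 mm to a flat 7 mm tip; blue cap 20 mm wide, 14 mm high; 15 to 35 g. LONG: 120 mm tall. Point on its axis, half-way up: 60 mm above the tip, 53 mm below the middle of the cap; z up along the axis. Stands in the bench rack and stays there.
- long_c_mid (a point): Screw-cap tube, 16.5 mm barrel, conical over the lowest 15 mm to a flat 7 mm tip; blue cap 20 mm wide, 14 mm high; 15 to 35 g. LONG: 120 mm tall. Point on its axis, half-way up: 60 mm above the tip, 53 mm below the middle of the cap; z up along the axis. Stands in the bench rack and stays there.
- long_out: The same tube; origin at its tip, z up along the axis.
- short_in: The same tube; origin at its tip, z up along the axis.
- ink_bottle: Bystander, loose: small bottle with a blue cap, 45 mm wide, 87 mm high, between the work and the robot. Origin at the middle of its underside.
- white_jar: Bystander, loose: squat white bottle, 52 mm wide, 78 mm high, between the work and the robot. Origin at the middle of its underside.

How it is judged (in metres and radians):
At the end, for the whole second after the job is handed in: Four short tubes in mixer-block holes, four long ones in rack holes, each within 4 mm of full depth and 0.12 rad of upright; the cover clicked on: underside within 3 mm of the shoulder at all four holes, centred within 6 mm, aligned within 0.06 rad; moved parts at rest (x of short_in_mid in the frame of mixer between -0.024 and 0.024 m and y of short_in_mid in the frame of mixer between -0.041 and 0.041 m and z of each of short_in_mid, short_a_mid, short_b_mid, short_c_mid in the frame of mixer below 0.11 m and angle between each of short_in_mid, short_a_mid, short_b_mid, short_c_mid, long_out_mid, long_a_mid, long_b_mid, long_c_mid's own z axis and vertical below 0.12 rad and x of short_a_mid in the frame of mixer between -0.024 and 0.024 m and y of short_a_mid in the frame of mixer between -0.041 and 0.041 m and x of short_b_mid in the frame of mixer between -0.024 and 0.024 m and y of short_b_mid in the frame of mixer between -0.041 and 0.041 m and x of short_c_mid in the frame of mixer between -0.024 and 0.024 m and y of short_c_mid in the frame of mixer between -0.041 and 0.041 m and x of long_out_mid in the frame of rack between -0.024 and 0.024 m and y of long_out_mid in the frame of rack between -0.075 and 0.075 m and z of each of long_out_mid, long_a_mid, long_b_mid, long_c_mid in the frame of rack below 0.069 m and x of long_a_mid in the frame of rack between -0.024 and 0.024 m and y of long_a_mid in the frame of rack between -0.075 and 0.075 m and x of long_b_mid in the frame of rack between -0.024 and 0.024 m and y of long_b_mid in the frame of rack between -0.075 and 0.075 m and x of long_c_mid in the frame of rack between -0.024 and 0.024 m and y of long_c_mid in the frame of rack between -0.075 and 0.075 m and z of each of cover_hole0, cover_hole1, cover_hole2, cover_hole3 in the frame of mixer below 0.152 m and horizontal distance between cover_grip and mixer below 0.006 m and angle between the y axis of cover and the y axis of mixer, either way round below 0.06 rad and linear speed of each of cover, long_out, short_in below 0.02 m/s); the robot touches nothing.
It fails at once if a bystander bottle is knocked over (angle between any of ink_bottle, white_jar's own z axis and vertical above 0.6 rad).
It also fails if it takes over 72 s, if anything falls off the work surface, if the arm or the gripper's body presses on something with over 40 N, if the wrist force passes 120 N, or if a joint passes its speed limit or range.

## Working session

There is one attempt and no reset: what is moved stays moved. The work goes in short steps, Python scripts to look and compute and a shell command to move; the robot and the scene stay as the last step left them, time stands still between calls to the robot, and variables do not carry over. Pictures are saved under pics/ and viewed, at most 10 in all, crops included, and the job is handed in when it is done.

```bash
mkdir -p pics; ls
python3 - <<'E'
from station import manip
import cv2,numpy as np
s=manip.get_state();print(s['t'],s['ee_pos'],s['ee_rot'],s['finger_gap'])
for n in ['scene','top']:
    im=manip.camera(n);cv2.imwrite(f'pics/{n}0.png',im[:,:,::-1])
    i=manip.camera_info(n);print(n,i)
E
```

```text
pics
0.0 [ 265.64230079 -537.60568869  230.24345778] [ 3.13975975e+00 -1.08360183e-04 -2.68276459e+00] 85.51710091035967
scene {'intrinsics': array([[483.00342259,   0.        , 324.53865844],
       [  0.        , 483.00342259, 190.76883073],
       [  0.        ,   0.        ,   1.        ]]), 'R': array([[ 0.91707662, -0.39862933,  0.00807008],
       [-0.23733637, -0.56205028, -0.79231997],
       [ 0.32037777,  0.7247028 , -0.61005241]]), 't': array([-448.20278595,  191.37276267, 1206.55012908])}
top {'intrinsics': array([[503.01602794,   0.        , 319.22450346],
       [  0.        , 503.01602794, 198.53635123],
       [  0.        ,   0.        ,   1.        ]]), 'R': array([[ 0.00869248, -0.99995642,  0.00340672],
       [-0.98007985, -0.00919559, -0.19839087],
       [ 0.19841355, -0.00161435, -0.98011706]]), 't': array([ -16.80191247,  522.61349236, 1340.07022919])}
```

View pics/scene0.png

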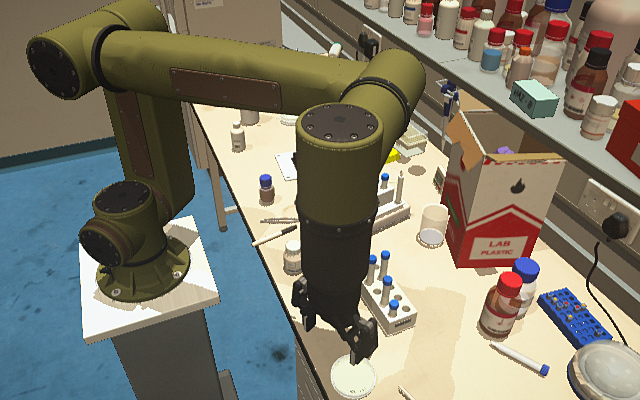

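View pics/top0.png

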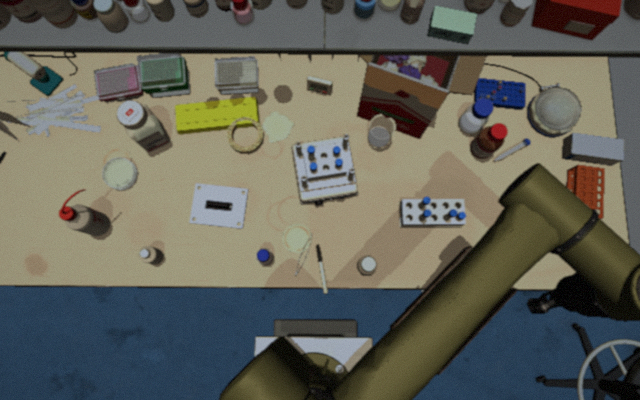

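Top view: the mixer is at about (325,168), the rack at (433,212), the cover at (219,206), the ink bottle at (264,256) and the jar at (367,265). I'll enlarge this region.

Run:
```python
import cv2
im=cv2.imread('pics/top0.png')
a=cv2.resize(im[125:240,180:380],None,fx=4,fy=4,interpolation=cv2.INTER_CUBIC)
b=cv2.resize(im[185:240,390:480],None,fx=4,fy=4,interpolation=cv2.INTER_CUBIC)
import numpy as np
c=np.zeros((460+0,800,3),np.uint8);c[:460]=a
c[0:0]=0
d=np.zeros((140+80,800,3),np.uint8);
out=np.vstack([a[:370],np.hstack([b,np.zeros((220,440,3),np.uint8)])])
cv2.imwrite('pics/crop0.png',out);print(out.shape)
```

```text
(590, 800, 3)
```

View pics/crop0.png

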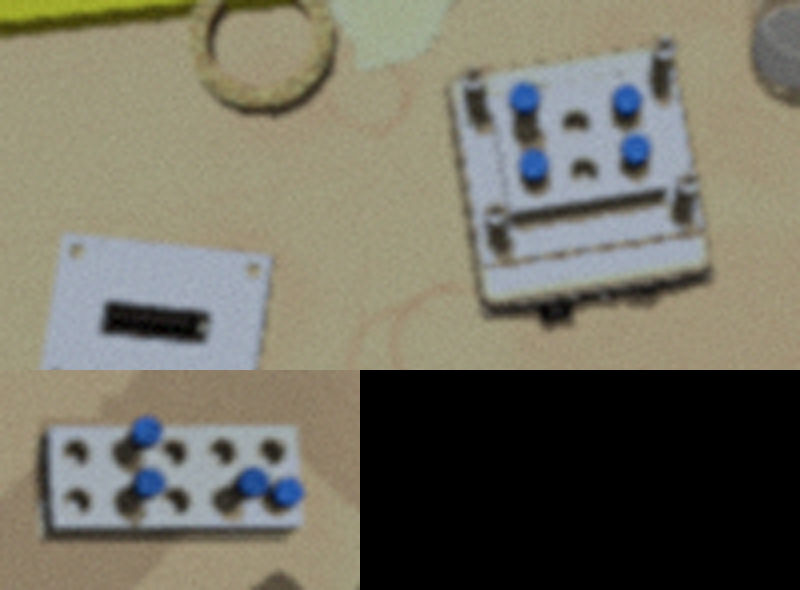

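Crop: the long tube in the mixer is the upper-left cap, about (523,100), and the free holes there are the middle pair. In the rack, the short tube is the lower-right cap at (287,492), and it shows the smallest parallax. Next I'll fit the poses.

```bash
cat > h.py <<'E'
import numpy as np,cv2
from scipy.optimize import least_squares
from station import manip
def proj(n,P,info=None):
    i=info or manip.camera_info(n);c=np.atleast_2d(P)@i['R'].T+i['t'];p=c@i['intrinsics'].T
    return p[:,:2]/p[:,2:]
def back(n,uv,z,info=None):
    i=info or manip.camera_info(n);d=i['R'].T@np.linalg.solve(i['intrinsics'],[uv[0],uv[1],1]);o=-i['R'].T@i['t']
    return o+d*(z-o[2])/d[2]
def place(q,L):
    c,s=np.cos(q[2]),np.sin(q[2]);L=np.atleast_2d(L).astype(float)
    return np.c_[q[0]+c*L[:,0]-s*L[:,1],q[1]+s*L[:,0]+c*L[:,1],L[:,2]]
def fit(n,L,uv,q0,info=None):
    r=least_squares(lambda q:(proj(n,place(q,L),info)-uv).ravel(),q0,x_scale=[10,10,.05],loss='soft_l1')
    return r.x,np.abs(r.fun).max()
E
python3 - <<'E'
from h import *
A=lambda p:np.array(p)/4+[180,125]
B=lambda p:(np.array(p)-[0,370])/4+[390,185]
i=manip.camera_info('top');print('cam',-i['R'].T@i['t'])
# mixer: post tips, + short caps
L=[(46,64,170),(46,-64,170),(-46,-64,170),(-46,64,170)]
L+=[(17,-34,146),(-17,-34,146),(-17,34,146),(17,34,186)]
uv=A([(474,73),(665,43),(688,183),(497,214),(627,102),(636,150),(534,165),(523,100)])
q,e=fit('top',L,uv,[600,0,0]);print('mixer',q,e);print((proj('top',place(q,L))-uv).round(1).tolist())
L=[(17,34,125),(-17,34,125),(-17,-34,125),(-17,-68,85),(35,86,48),(35,-86,48),(-35,86,48),(-35,-86,48)]
uv=B([(146,432),(148,483),(253,482),(287,492),(48,429),(298,428),(55,525),(300,525)])
q,e=fit('top',L,uv,[500,-300,0]);print('rack',q,e);print((proj('top',place(q,L))-uv).round(1).tolist())
L=[(46,64,5),(46,-64,5),(0,32,33),(0,-32,33),(58,76,5),(58,-76,5)]
uv=A([(77,250),(253,268),(103,318),(208,328),(62,234),(272,256)])
q,e=fit('top',L,uv,[500,300,0]);print('cover',q,e);print((proj('top',place(q,L))-uv).round(1).tolist())
for n,z,u in [('ink',87,(264,256)),('jar',78,(367,263))]:print(n,back('top',u,z))
E
```

```text
cam [ 246.46091053   -9.83210343 1417.16468173]
mixer [ 6.09914738e+02 -2.63782420e+01  1.71441935e-01] 1.2204991606000988
[[-0.6, 0.0], [0.4, -0.1], [0.8, -1.2], [-0.8, -1.1], [0.0, 0.2], [-0.0, 0.6], [-0.2, 0.9], [0.3, 0.3]]
rack [ 4.89392604e+02 -3.28091076e+02  1.13208645e-02] 0.9724901701483191
[[0.3, -0.2], [0.4, -0.2], [0.2, 0.0], [0.4, 0.0], [-0.1, -0.4], [-0.8, -0.2], [-1.0, 0.6], [0.2, 0.4]]
cover [ 5.07270139e+02  2.72922267e+02 -8.61124996e-02] 3.316606421638255
[[0.0, 1.0], [0.3, 0.6], [0.2, -1.2], [-3.3, -1.5], [0.2, 0.5], [0.2, -0.0]]
ink [359.82789592 132.20323726  87.        ]
jar [ 344.56205758 -140.07822825   78.        ]
```

```bash
cat >> h.py <<'E'
M=[609.9,-26.4,.1714];K=[489.4,-328.1,.0113];C=[507.3,272.9,-.0861]
def to(x,y,z,yaw):
    s=manip.get_state();p=s['ee_pos'];w=s['ee_rot'][2]
    d=np.array([x,y])-p[:2];tx=[np.cos(w),np.sin(w)];ty=[np.sin(w),-np.cos(w)]
    t=-np.degrees((yaw-w+np.pi)%(2*np.pi)-np.pi)
    print('row',np.round([d@tx/10,d@ty/10,(p[2]-z)/10,t],2),'t',round(s['t'],2),'at',p.round(1),round(w,4))
E
python3 -c "
from h import *
p=place(K,(-17,-68,0))[0];print(p);to(p[0],p[1],190,-np.pi/2+.0113)
print(manip.camera_info('wrist'))"
```

```text
[ 473.169469  -396.2877545    0.       ]
row [-24.86   3.48   4.04 -64.36] t 0.1 at [ 265.7 -537.6  230.4] -2.6828
{'intrinsics': array([[317.70304443,   0.        , 324.35810344],
       [  0.        , 317.70304443, 204.7718923 ],
       [  0.        ,   0.        ,   1.        ]]), 'R': array([[-0.44396972,  0.89603989,  0.00184261],
       [ 0.85342854,  0.42222825,  0.30558638],
       [ 0.27303958,  0.13724364, -0.95216258]]), 't': array([599.54188405, -38.3855226 , 380.47510596])}
```

```bash
python3 -m inch '[[-4,0.5,0.5,-10],[-8.5,1,1.2,-20],[-13,2,2,-30],[-17.5,2.5,2.7,-40],[-22,3,3.4,-50],[-24.9,3.5,4,-60],[-24.9,3.5,4,-64.4],[-24.9,3.5,4,-64.4]]' 0.5
python3 -c "
from h import *
to(473.2,-396.3,59,-np.pi/2+.0113)
i=manip.camera_info('wrist');im=manip.camera('wrist')[:,:,::-1].copy()
cv2.imwrite('pics/w1.png',im)
print(-i['R'].T@i['t'])
for n,L in [('s',(-17,-68,85)),('lc',(-17,-34,125)),('ld',(-17,34,125)),('lb',(17,34,125)),('c1',(35,-86,48)),('c2',(35,86,48)),('c3',(-35,-86,48))]:print(n,proj('wrist',place(K,L),i).round(1))
"
```

```text
t: 1.1
ee_pos: [473.6, -395.9, 190.6]
ee_rot: [3.14, 0.001, -1.559]
wrist_force: [0.5, -0.4, -0.1]
finger_gap: 43.3
grip_force: 0.0
row [ 0.04  0.04 13.16  0.03] t 1.1 at [ 473.6 -395.9  190.6] -1.5589
[ 474.16727966 -474.96944447  333.08801768]
s [[324.  203.4]]
lc [[323.9 264.2]]
ld [[323.8 340.4]]
lb [[281.2 340.4]]
c1 [[267.  172.2]]
c2 [[275.5 329.1]]
c3 [[343.7 172.4]]
```

View pics/w1.png

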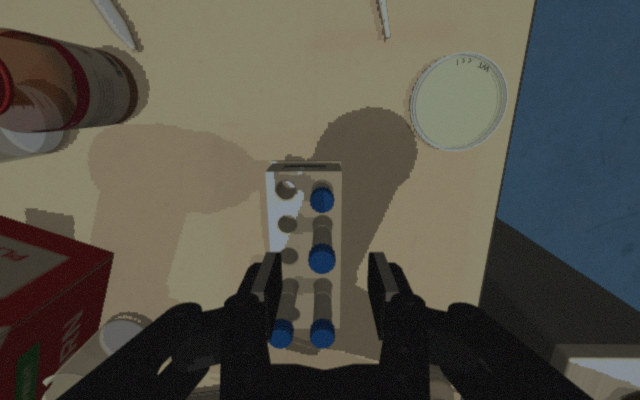

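Wrist view: the short cap is centred at about (322,200). The long caps are at (321,259), (322,334) and (281,333), and the rack's top corners are at (267,172) and (342,172).

```bash
python3 -c "
from h import *
L=[(-17,-68,85),(-17,-34,125),(-17,34,125),(17,34,125),(17,-68,48),(17,-34,48)]
im=cv2.imread('pics/w1.png');b=cv2.inRange(cv2.cvtColor(im,cv2.COLOR_BGR2HSV),(100,120,50),(125,255,255))
n,l,s,c=cv2.connectedComponentsWithStats(b[:350,255:345].copy())
for k in range(1,n):
  if s[k,4]>60:print(s[k],c[k]+[255,0])
for u,P in zip([(322,197),(321.5,256),(322,330),(281,330),(287,190),(288,224)],L):print(back('wrist',u,P[2]).round(1),place(K,P).round(1))
"
```

```text
[ 56 189  23  23 400] [321.6925 200.48  ]
[ 54 248  26  26 493] [321.48681542 260.72008114]
[ 14 326  23  22 354] [280.57909605 337.42937853]
[ 55 327  24  21 390] [321.91282051 337.20512821]
[ 474.7 -402.    85. ] [[ 473.2 -396.3   85. ]]
[ 474.5 -369.1  125. ] [[ 472.8 -362.3  125. ]]
[ 473.5 -304.4  125. ] [[ 472.  -294.3  125. ]]
[ 505.9 -304.   125. ] [[ 506.  -293.9  125. ]]
[ 507.4 -397.5   48. ] [[ 507.2 -395.9   48. ]]
[ 507.3 -363.6   48. ] [[ 506.8 -361.9   48. ]]
```

```bash
python3 -m inch '[[0.2,-0.05,3,0],[0.2,-0.05,6,0],[0.2,-0.05,9,0],[0.2,-0.05,11,0],[0.2,-0.05,12.5,0],[0.2,-0.05,13,0],[0.2,-0.05,13,0]]' 0.5
python3 -m inch '[[0,0,0,0],[0,0,0,0],[0,0,0,0],[0,0,0,0],[0,0,0,0]]' 0.15
```

```text
t: 2.02
ee_pos: [474.2, -398.5, 61.7]
ee_rot: [-3.141, -0.0, -1.559]
wrist_force: [-0.2, 0.4, 0.1]
finger_gap: 42.5
grip_force: 0.0
t: 2.65
ee_pos: [474.5, -398.7, 62.4]
ee_rot: [-3.14, -0.001, -1.559]
wrist_force: [0.1, 0.1, 6.0]
finger_gap: 16.9
grip_force: 58.6
```

```bash
python3 -m inch '[[0,0,-1,0],[0,0,-2.5,0],[0,0,-4,0],[0,0,-6,0],[0,0,-8,0],[0,0,-10,0],[0,0,-12,0],[0,0,-12,0]]'
python3 -c "
from h import *
im=manip.camera('wrist')[:,:,::-1];cv2.imwrite('pics/w2.png',cv2.resize(im[100:400,150:500],None,fx=1.7,fy=1.7))
"
```

```text
t: 3.65
ee_pos: [474.7, -398.8, 183.8]
ee_rot: [-3.138, -0.002, -1.559]
wrist_force: [-0.3, -0.2, 0.2]
finger_gap: 16.9
grip_force: 58.8
```

View pics/w2.png

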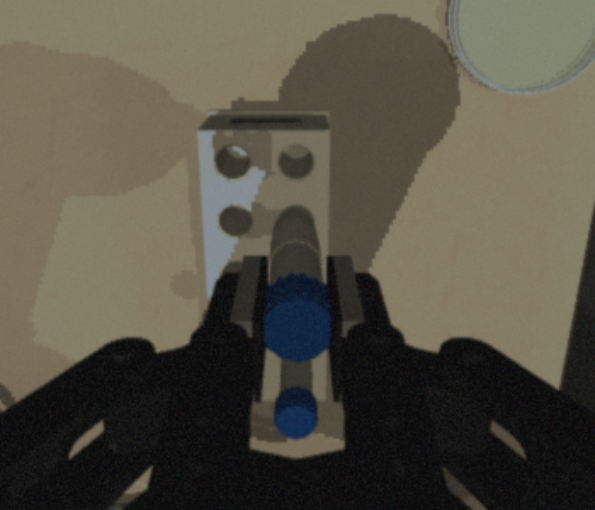

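The tube is lifted and upright, with the pads on the barrel below the cap. The cap's top face is centred at about crop (297,330), which is (324.7,294) in the full image. Next is the tube's height in the grip.

```bash
python3 -c "
from h import *
s=manip.get_state();p=s['ee_pos'];print(p)
for dz in (10,20,25,30,35,40,45):print(dz,proj('wrist',[p[0],p[1],p[2]+dz]).round(1), proj('wrist',[p[0],p[1]-10,p[2]+dz]).round(1), proj('wrist',[p[0],p[1]+10,p[2]+dz]).round(1))
im=cv2.imread('pics/w2.png');b=cv2.inRange(cv2.cvtColor(im,cv2.COLOR_BGR2HSV),(100,120,40),(125,255,255))
col=b[:,290:305].mean(1);print(np.where(np.diff((col>128).astype(int)))[0]/1.7+100)
"
```

```text
[ 474.30893043 -398.29927648  181.91748554]
10 [[323. 278.]] [[323.3 259. ]] [[322.8 296.3]]
20 [[322.9 289.9]] [[323.2 269.8]] [[322.7 309.1]]
25 [[322.9 296.4]] [[323.1 275.8]] [[322.6 316.1]]
30 [[322.8 303.4]] [[323.1 282.2]] [[322.5 323.7]]
35 [[322.7 311. ]] [[323.  289.1]] [[322.4 331.8]]
40 [[322.6 319.1]] [[323.  296.6]] [[322.4 340.5]]
45 [[322.6 327.9]] [[322.9 304.7]] [[322.3 350. ]]
[261.76470588 311.76470588 327.64705882 357.05882353]
```

```bash
python3 -c "
from h import *
to(593.2,-30,245,-np.pi/2+.1714)"
```

```text
row [-36.69 -12.33  -6.31  -9.14] t 3.7 at [ 474.3 -398.3  181.9] -1.5588
```

```bash
python3 -m inch '[[-1,0,-3,0],[-4,-1,-6.3,0],[-8,-2.5,-6.3,-2],[-13,-4,-6.3,-3],[-18,-6,-6.3,-4],[-23,-7.7,-6.3,-6],[-28,-9.4,-6.3,-7],[-33,-11,-6.3,-9]]'
python3 -m inch '[[-2.2,-1,0,-0.2],[-3.6,-1.3,0,-0.2],[-3.7,-1.35,0,-0.2],[-3.7,-1.35,0,-0.2]]'
python3 -c "
from h import *
to(593.2,-30,245,-np.pi/2+.1714)
i=manip.camera_info('wrist');im=manip.camera('wrist')[:,:,::-1].copy()
cv2.imwrite('pics/w3.png',im)
for n,L in [('p--',(-46,-64,170)),('p+-',(46,-64,170)),('p++',(46,64,170)),('p-+',(-46,64,170)),('s--',(-17,-34,146)),('s+-',(17,-34,146)),('s-+',(-17,34,146)),('L',(17,34,186)),('h+0',(17,0,106)),('h-0',(-17,0,106))]:print(n,proj('wrist',place(M,L),i).round(1))
"
```

```text
t: 4.7
ee_pos: [580.0, -65.1, 242.9]
ee_rot: [3.14, 0.0, -1.401]
wrist_force: [1.5, -0.7, 0.1]
finger_gap: 17.2
grip_force: 58.8
t: 5.2
ee_pos: [586.9, -29.0, 244.2]
ee_rot: [3.141, -0.0, -1.399]
wrist_force: [0.6, -0.1, -0.2]
finger_gap: 17.2
grip_force: 58.8
row [ 0.2  -0.6  -0.08  0.02] t 5.2 at [586.9 -29.  244.2] -1.3991
p-- [[357.9 124.3]]
p+- [[219.1 124.1]]
p++ [[235.3 291.8]]
p-+ [[352.4 292. ]]
s-- [[315.4 162.6]]
s+- [[270.9 162.6]]
s-+ [[316.  244.1]]
L [[266.7 267.9]]
h+0 [[279.7 191.6]]
h-0 [[316.9 191.6]]
```

View pics/w3.png

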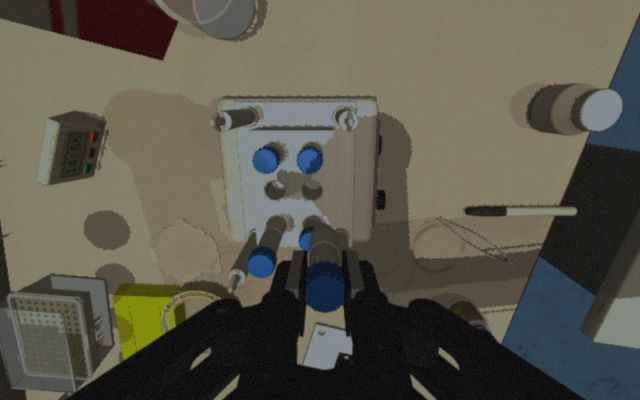

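Wrist view over the mixer: the short caps are at about (310,159) and (265,159), the free holes at (312,188) and (275,189), and the long cap at (261,262). All of them sit about 5 px left of the prediction, so I'll refit.

```bash
python3 -c "
from h import *
i=manip.camera_info('wrist')
im=cv2.imread('pics/w3.png');b=cv2.inRange(cv2.cvtColor(im,cv2.COLOR_BGR2HSV),(100,120,40),(125,255,255))
n,l,s,c=cv2.connectedComponentsWithStats(b[:350,230:350].copy())
for k in range(1,n):
  if s[k,4]>60:print(s[k],c[k]+[230,0])
L=[(-17,-34,146),(17,-34,146),(17,34,186),(17,0,106),(-17,0,106),(46,-64,170),(46,64,170)]
uv=np.array([(310,158.5),(265.2,159),(260.5,263),(275,189),(312.3,188.3),(214.5,123),(232.5,288)])
q,e=fit('wrist',L,uv,M,i);print(q,e,(proj('wrist',place(q,L),i)-uv).round(1).tolist())
h=place(q,(-17,0,0))[0];to(h[0],h[1],244,-np.pi/2+q[2])
cv2.imwrite('pics/w3c.png',cv2.resize(im[90:310,190:400],None,fx=2.7,fy=2.7,interpolation=cv2.INTER_CUBIC))
"
```

```text
[ 23 147  26  27 525] [265.56571429 159.84571429]
[ 67 147  25  26 504] [309.08134921 159.75595238]
[ 69 227  14  25 205] [305.14146341 239.04390244]
[ 17 247  29  31 675] [261.00296296 262.49925926]
[  75  261   40   51 1579] [324.28689044 287.45471818]
[ 6.14139803e+02 -2.87701167e+01  1.79325169e-01] 2.890655807360389 [[0.1, 0.1], [0.2, -0.1], [1.1, 1.3], [0.5, -0.4], [0.4, 0.1], [-2.2, -2.9], [-1.5, 0.9]]
row [ 0.44 -0.99  0.03 -0.46] t 5.25 at [586.9 -29.2 244.3] -1.3994
```

View pics/w3c.png

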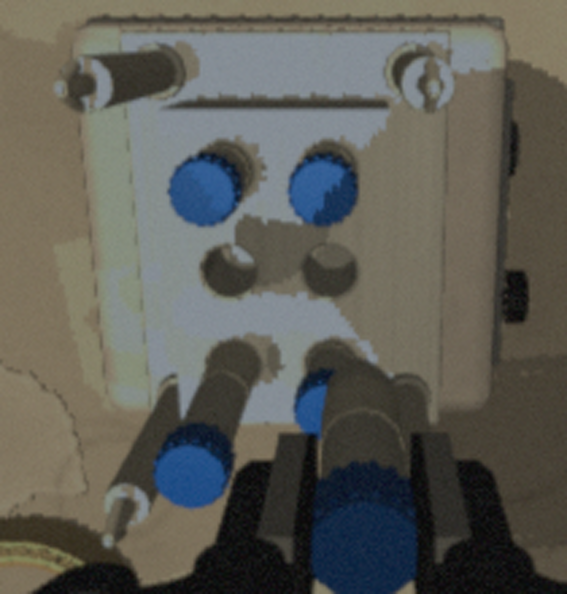

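```bash
python3 -c "
from h import *
i=manip.camera_info('wrist')
L=[(-17,-34,146),(17,-34,146),(17,34,186),(17,0,106),(-17,0,106),(46,-64,170),(46,64,170),(-46,-64,170)]
uv=np.array([(309.6,160.4),(265.6,160.4),(261.5,266),(275.2,190),(312.2,189.3),(213,122.6),(230.4,290.4),(350.4,123.3)])
q,e=fit('wrist',L,uv,M,i);print(q,e,(proj('wrist',place(q,L),i)-uv).round(1).tolist())
h=place(q,(-17,0,0))[0];to(h[0],h[1],123.4,-np.pi/2+q[2])
"
```

```text
[ 6.14191123e+02 -2.72185922e+01  1.75706356e-01] 1.5233485665523432 [[0.3, 0.3], [-0.3, 0.4], [-0.4, 0.2], [0.1, 0.2], [0.2, 0.8], [-0.7, -0.4], [0.0, 0.0], [1.0, -1.5]]
row [ 0.28 -1.02 12.09 -0.25] t 5.25 at [586.9 -29.2 244.3] -1.3994
```

```bash
python3 -m inch '[[0.15,-0.6,0,0],[0.28,-1.05,0,-0.2],[0.28,-1.05,2,-0.2],[0.28,-1.05,4,-0.2],[0.28,-1.05,6,-0.2],[0.28,-1.05,7.5,-0.2],[0.28,-1.05,8.5,-0.2],[0.28,-1.05,9,-0.2]]'
python3 -c "
from station import manip;s=manip.get_state();print(s['ee_pos'],s['wrist_force'],s['moment'])"
```

```text
t: 6.25
ee_pos: [597.9, -29.2, 153.8]
ee_rot: [3.141, -0.0, -1.395]
wrist_force: [-0.6, 0.4, -0.6]
finger_gap: 17.1
grip_force: 58.8
[597.87388726 -29.21476835 153.80225459] [-0.59632811  0.39865116 -0.6435595 ] [ 0.00586279 -0.0257107  -0.01200837]
```

```bash
python3 -m inch '[[0.05,0,0.5,0],[0.05,0,1,0],[0.05,0,1.5,0],[0.05,0,2,0],[0.05,0,2.5,0],[0.05,0,2.8,0],[0.05,0,3.0,0],[0.05,0,3.0,0]]'
```

```text
t: 7.25
ee_pos: [598.0, -29.7, 124.1]
ee_rot: [3.141, 0.0, -1.395]
wrist_force: [0.2, 0.7, -0.1]
finger_gap: 16.7
grip_force: 58.8
```

```bash
python3 -m inch '[[0,0,0,0],[0,0,0,0],[0,0,0,0],[0,0,-1.5,0],[0,0,-4,0],[0,0,-7,0],[0,0,-9,0],[0,0,-9,0]]' 0.45
sed -i 's/^M=.*/M=[614.2,-27.2,.1757];K=[490.2,-330,.0113];C=[507.3,272.9,-.0861]/' h.py
python3 -c "
from h import *
p=place(M,(17,34,0))[0];to(p[0],p[1],163,-np.pi/2+.1757)
i=manip.camera_info('wrist');im=manip.camera('wrist')[:,:,::-1].copy()
cv2.imwrite('pics/w4.png',cv2.resize(im[90:400,150:450],None,fx=1.9,fy=1.9))
print(proj('wrist',place(M,[(-17,0,146),(-17,-34,146),(17,-34,146),(17,34,186)])).round(1).tolist())
"
```

```text
t: 8.25
ee_pos: [598.8, -29.6, 216.7]
ee_rot: [-3.138, 0.0, -1.395]
wrist_force: [-1.2, 0.5, 0.0]
finger_gap: 38.7
grip_force: 0.0
row [-3.37 -3.26  5.37  0.02] t 8.25 at [598.8 -29.6 216.7] -1.3947
[[324.7, 218.8], [324.8, 171.6], [274.5, 171.5], [269.9, 292.4]]
```

View pics/w4.png

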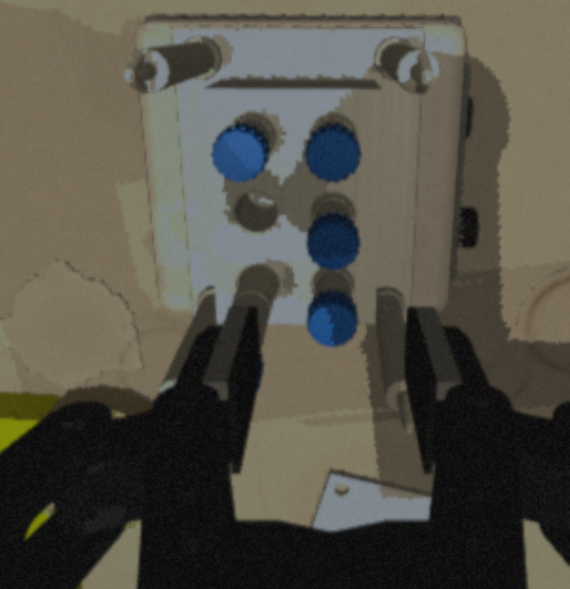

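The short tube is home: its cap is at crop (332,243), which is (324.7,218), against a prediction of (324.7,218.8). Now the long tube.

```bash
python3 -m inch '[[-1.2,-1.2,0,0],[-3.37,-3.26,0,0],[-3.37,-3.26,0,0],[-3.37,-3.26,2,0],[-3.37,-3.26,4,0],[-3.37,-3.26,5,0],[-3.37,-3.26,5.35,0],[-3.37,-3.26,5.35,0]]' 0.45
python3 -m inch '[[0,0,0,0],[0,0,0,0],[0,0,0,0],[0,0,0,0]]' 0.15
```

```text
t: 9.3
ee_pos: [624.3, 9.0, 161.0]
ee_rot: [-3.141, -0.0, -1.395]
wrist_force: [-0.0, -0.6, 0.2]
finger_gap: 38.6
grip_force: 0.0
t: 9.8
ee_pos: [624.6, 9.2, 161.8]
ee_rot: [-3.14, -0.0, -1.395]
wrist_force: [0.7, -0.5, 3.9]
finger_gap: 17.2
grip_force: 58.5
```

```bash
python3 -m inch '[[0,0,-1,0],[0,0,-2.5,0],[0,0,-4.5,0],[0,0,-6.5,0],[0,0,-8.5,0],[0,0,-10.5,0],[0,0,-11.3,0],[0,0,-11.3,0]]'
python3 -c "
from h import *
p=place(K,(17,-68,0))[0];to(p[0],p[1],240,-np.pi/2+.0113)"
```

```text
t: 10.8
ee_pos: [624.4, 9.3, 274.5]
ee_rot: [-3.141, 0.0, -1.395]
wrist_force: [0.7, -0.2, -0.7]
finger_gap: 17.2
grip_force: 58.7
row [38.04 18.59  3.45  9.44] t 10.8 at [624.4   9.3 274.5] -1.3948
```

```bash
python3 -m inch '[[3,1.5,0,0],[8,4,0,2],[13,6.5,0,4],[18,9,0,6],[23,11.3,1,8],[28,13.7,2,9.4],[33,16.2,3,9.4],[36,17.6,3.45,9.4]]'
python3 -m inch '[[1.3,0.6,0,0],[1.3,0.6,0,0],[1.3,0.6,0,0]]'
python3 -c "
from h import *
p=place(K,(17,-68,0))[0];to(p[0],p[1],100.8,-np.pi/2+.0113)
i=manip.camera_info('wrist');im=manip.camera('wrist')[:,:,::-1].copy()
cv2.imwrite('pics/w5.png',cv2.resize(im[90:310,190:410],None,fx=2.5,fy=2.5,interpolation=cv2.INTER_CUBIC))
print(((proj('wrist',place(K,[(17,-68,48),(-17,-68,48),(17,-34,48),(17,34,125),(-17,-34,125),(-35,-86,48),(35,-86,48)]))-[190,90])*2.5).round(1).tolist())
"
```

```text
t: 11.8
ee_pos: [512.4, -378.0, 237.2]
ee_rot: [3.139, 0.001, -1.561]
wrist_force: [0.4, 0.6, 0.2]
finger_gap: 16.7
grip_force: 58.7
t: 12.18
ee_pos: [508.6, -388.2, 239.4]
ee_rot: [-3.141, 0.0, -1.558]
wrist_force: [-0.6, 0.1, -0.3]
finger_gap: 17.0
grip_force: 58.7
row [ 0.96  0.08 13.86  0.1 ] t 12.18 at [ 508.6 -388.2  239.4] -1.5578
[[336.7, 202.0], [416.3, 202.3], [336.4, 278.1], [335.9, 512.6], [434.2, 343.8], [460.6, 160.3], [294.0, 159.7]]
```

View pics/w5.png

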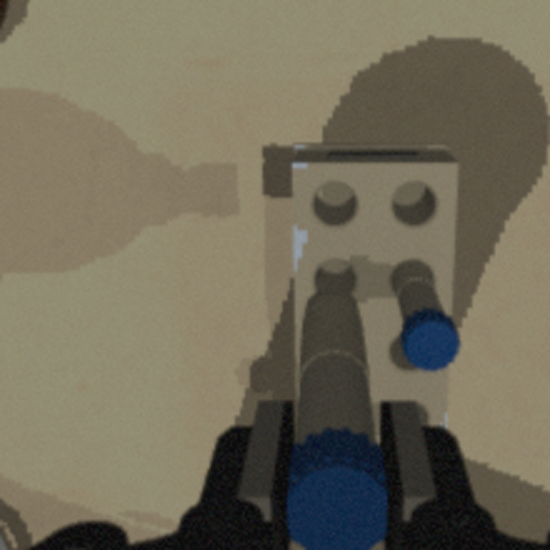

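The free corner hole is at crop (335,203), against a prediction of (337,202), so the estimate is good.

```bash
python3 -m inch '[[0.6,0.1,0,0],[0.98,0.1,1,0],[0.98,0.1,3,0],[0.98,0.1,5,0],[0.98,0.1,7,0],[0.98,0.1,8.5,0],[0.98,0.1,9.8,0],[0.98,0.1,10.2,0]]'
python3 -m inch '[[0,0,0.5,0],[0,0,1,0],[0,0,1.5,0],[0,0,2.1,0],[0,0,2.7,0],[0,0,3.3,0],[0,0,3.6,0],[0,0,3.6,0]]'
```

```text
t: 13.22
ee_pos: [507.0, -398.8, 136.2]
ee_rot: [3.14, 0.001, -1.559]
wrist_force: [-0.2, 0.1, -0.2]
finger_gap: 17.0
grip_force: 58.7
t: 14.22
ee_pos: [507.4, -398.8, 101.0]
ee_rot: [-3.141, 0.0, -1.559]
wrist_force: [2.0, 1.2, -1.9]
finger_gap: 16.7
grip_force: 58.6
```

Fully down with little force. I'll release, rise and check.

```bash
python3 -m inch '[[0,0,0,0],[0,0,0,0],[0,0,0,0],[0,0,-2,0],[0,0,-5,0],[0,0,-9,0],[0,0,-13,0],[0,0,-13,0]]' 0.45
python3 -c "
from h import *
i=manip.camera_info('wrist');im=manip.camera('wrist')[:,:,::-1].copy()
cv2.imwrite('pics/w6.png',im)
b=cv2.inRange(cv2.cvtColor(im,cv2.COLOR_BGR2HSV),(100,120,40),(125,255,255))
n,l,s,c=cv2.connectedComponentsWithStats(b)
print([(s[k].tolist(),c[k].round(1).tolist()) for k in range(1,n) if s[k,4]>100 and abs(c[k][0]-320)<100])
print(proj('wrist',place(K,[(17,-68,125),(-17,-34,125)])).round(1).tolist())
to(C[0],C[1],150,-np.pi/2+C[2])"
```

```text
t: 15.22
ee_pos: [508.3, -400.1, 238.0]
ee_rot: [-3.134, -0.005, -1.559]
wrist_force: [-0.5, -0.8, -0.1]
finger_gap: 38.6
grip_force: 0.0
[([316, 190, 22, 25, 423], [326.2, 202.2]), ([351, 228, 22, 24, 414], [361.4, 239.5]), ([314, 293, 20, 24, 373], [324.0, 304.7]), ([350, 293, 19, 24, 341], [358.3, 305.0])]
[[324.0, 204.5], [363.2, 242.0]]
row [-67.23  -0.75   8.5    5.62] t 15.28 at [ 507.9 -399.4  235. ] -1.5589
```

The long tube is seated at the predicted height. On to the cover.

```bash
python3 -m inch '[[-3,0,0,0],[-8,0,0,0],[-14,0,0,1],[-20,0,0,2],[-26,0,0,3],[-32,0,0,4],[-38,0,0,5],[-44,0,0,5.6]]' 0.45
python3 -m inch '[[-6,0.5,1,0],[-12,0.8,2,0],[-18,1.2,3,0],[-22,1.5,3.5,0],[-23,1.55,3.5,0],[-23,1.55,3.5,0],[-23,1.55,3.5,0]]'
python3 -c "
from h import *
to(C[0],C[1],150,-np.pi/2+C[2])
i=manip.camera_info('wrist');im=manip.camera('wrist')[:,:,::-1].copy()
cv2.imwrite('pics/w7.png',im)
print(proj('wrist',place(C,[(46,64,5),(46,-64,5),(-46,-64,5),(-46,64,5),(0,32,33),(0,-32,33)])).round(1).tolist())
"
```

```text
t: 16.27
ee_pos: [501.3, 42.8, 231.2]
ee_rot: [3.141, 0.0, -1.657]
wrist_force: [1.4, 0.0, 0.6]
finger_gap: 38.5
grip_force: 0.0
t: 17.15
ee_pos: [506.5, 270.5, 196.8]
ee_rot: [-3.141, 0.0, -1.658]
wrist_force: [-0.5, 1.0, -0.0]
finger_gap: 38.1
grip_force: 0.0
row [-0.25 -0.06  4.68 -0.04] t 17.15 at [506.5 270.5 196.8] -1.6576
[[283.2, 236.4], [278.2, 120.7], [368.5, 120.7], [363.7, 236.5], [323.3, 218.7], [323.3, 156.5]]
```

View pics/w7.png

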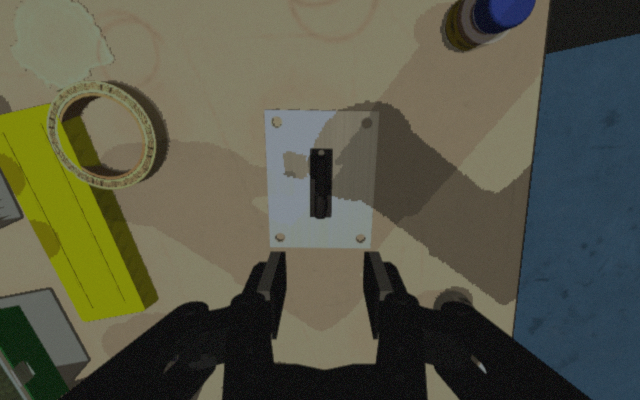

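The cover holes are at (280.5,237), (277.5,121.5), (367,123) and (360.5,238), and the grip axis is at column 320.5.

```bash
python3 -c "
from h import *
L=[(46,64,5),(46,-64,5),(-46,-64,5),(-46,64,5)]
uv=np.array([(280.5,237),(277.5,121.5),(367,123),(360.5,238)])
q,e=fit('wrist',L,uv,C);print(q,e,proj('wrist',place(q,[(0,32,33),(0,-32,33)])))
to(q[0],q[1],8,-np.pi/2+q[2])
"
```

```text
[ 5.09618738e+02  2.74176649e+02 -1.02631520e-01] 0.38337423650352775 [[320.66966255 220.01680118]
 [321.54594893 158.01506919]]
row [-0.4  -0.27 18.89  0.89] t 17.2 at [506.5 270.4 196.9] -1.6579
```

```bash
python3 -m inch '[[-0.2,-0.2,4,0.9],[-0.4,-0.3,8,0.9],[-0.4,-0.3,11,0.9],[-0.4,-0.3,14,0.9],[-0.4,-0.3,16.5,0.9],[-0.4,-0.3,18,0.9],[-0.4,-0.3,18.7,0.9],[-0.4,-0.3,18.7,0.9]]' 0.45
python3 -m inch '[[0,0,0,0],[0,0,0,0],[0,0,0,0],[0,0,0,0],[0,0,0,0]]' 0.0
```

```text
t: 18.2
ee_pos: [509.8, 275.1, 9.7]
ee_rot: [-3.141, 0.0, -1.672]
wrist_force: [-0.3, 0.6, 0.5]
finger_gap: 38.6
grip_force: 0.0
t: 18.82
ee_pos: [510.2, 275.8, 10.6]
ee_rot: [-3.14, 0.001, -1.672]
wrist_force: [-0.9, 0.0, 5.5]
finger_gap: 10.9
grip_force: 61.6
```

```bash
python3 -m inch '[[0,0,-1,0],[0,0,-3,0],[0,0,-6,0],[0,0,-9,0],[0,0,-13,0],[0,0,-17,0],[0,0,-20,0],[0,0,-20,0]]'
python3 -c "
from h import *
to(M[0],M[1],215,-np.pi/2+M[2])
i=manip.camera_info('wrist');im=manip.camera('wrist')[:,:,::-1].copy()
cv2.imwrite('pics/w8.png',im)
p=manip.get_state()['ee_pos']
q=[p[0],p[1],-.1013];print(proj('wrist',place(q,[(46,-64,p[2]-5.6),(-46,-64,p[2]-5.6)]),i))
"
```

```text
t: 19.82
ee_pos: [510.3, 275.7, 212.2]
ee_rot: [-3.139, 0.003, -1.672]
wrist_force: [-0.0, 0.4, -2.2]
finger_gap: 10.4
grip_force: 60.8
row [ 29.08 -13.41  -0.28 -15.89] t 19.82 at [510.3 275.7 212.2] -1.6723
[[225.94734864 135.85685572]
 [423.95055259 136.11602259]]
```

View pics/w8.png

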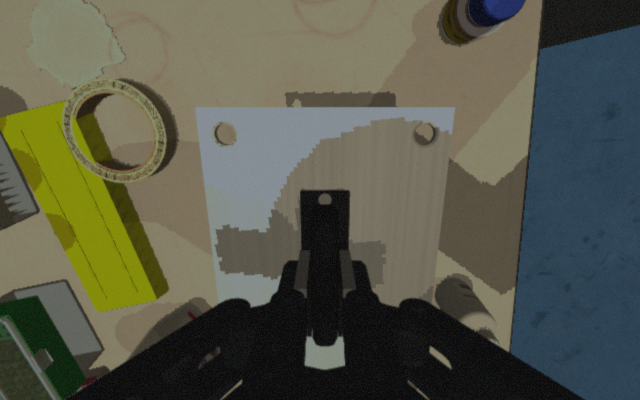

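The cover is held level, with its near holes at (225.5,133.5) and (425,132.5). That puts its centre 1.4 mm along tool x from the TCP. Transit next.

```bash
python3 -m inch '[[2,-1,0,0],[6,-3,-0.3,-2],[10.5,-5,-0.3,-4.5],[15,-7,-0.3,-7],[19.5,-9,-0.3,-9.5],[23.5,-11,-0.3,-12],[27,-12.5,-0.3,-14.5],[28.9,-13.4,-0.3,-15.9]]'
python3 -m inch '[[0,0,0,0],[0,0,0,0],[0,0,0,0]]'
python3 -c "
from h import *
to(614,-25.8,190,-np.pi/2+M[2])
i=manip.camera_info('wrist');im=manip.camera('wrist')[:,:,::-1].copy()
cv2.imwrite('pics/w9.png',cv2.resize(im[50:200,190:470],None,fx=2.8,fy=2.8,interpolation=cv2.INTER_CUBIC))
print(((proj('wrist',place(M,[(46,-64,170),(-46,-64,170)]),i)-[190,50])*2.8).round(1).tolist())
"
```

```text
t: 20.88
ee_pos: [613.1, -28.8, 210.2]
ee_rot: [3.138, -0.0, -1.396]
wrist_force: [0.7, 0.6, -2.0]
finger_gap: 10.6
grip_force: 60.8
t: 21.25
ee_pos: [613.3, -25.3, 211.9]
ee_rot: [3.141, 0.0, -1.394]
wrist_force: [0.8, 1.1, -1.9]
finger_gap: 10.9
grip_force: 60.8
row [ 0.06 -0.06  2.19  0.06] t 21.25 at [613.3 -25.3 211.9] -1.3941
[[142.6, 214.1], [598.4, 215.1]]
```

View pics/w9.png

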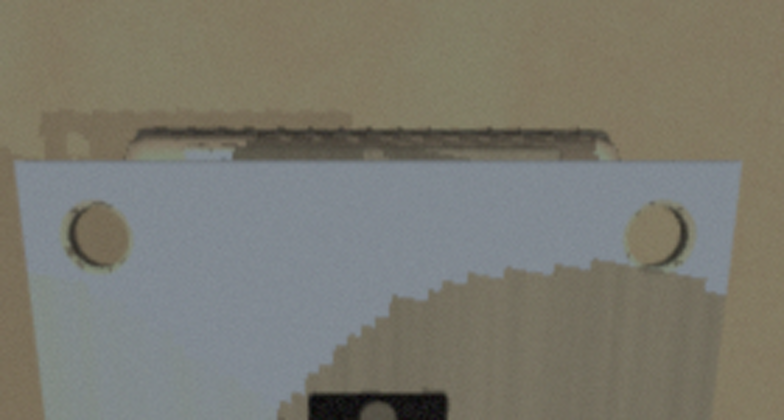

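I have now viewed 12 pictures, which is over the limit of 10, so I'll view no more. From here I go by force and position readings, lowering gently.

```bash
python3 -m inch '[[0.06,-0.06,0.5,0.06],[0.06,-0.06,1.5,0.06],[0.06,-0.06,2.5,0.06],[0.06,-0.06,3,0.06],[0.06,-0.06,3.2,0.06],[0.06,-0.06,3.4,0.06],[0.06,-0.06,3.6,0.06],[0.06,-0.06,3.6,0.06]]'
python3 -c "
from station import manip;s=manip.get_state();print(s['ee_pos'],s['wrist_force'],s['moment'])"
```

```text
t: 22.3
ee_pos: [614.3, -26.3, 176.3]
ee_rot: [3.142, 0.0, -1.396]
wrist_force: [0.4, -0.5, -1.0]
finger_gap: 10.8
grip_force: 60.8
[614.30033926 -26.31269256 176.25069324] [ 0.35647929 -0.45326963 -1.04555966] [-0.05164509 -0.06343306 -0.0313652 ]
```

The tips have entered the holes, and there is almost no force.

```bash
python3 -m inch '[[0,0,0.1,0],[0,0,0.2,0],[0,0,0.3,0],[0,0,0.4,0],[0,0,0.5,0],[0,0,0.6,0],[0,0,0.6,0]]'
python3 -c "
from station import manip;s=manip.get_state();print(s['ee_pos'],s['wrist_force'],s['moment'])"
```

```text
t: 23.18
ee_pos: [614.8, -25.8, 170.9]
ee_rot: [-3.14, 0.001, -1.395]
wrist_force: [1.3, 4.4, 3.1]
finger_gap: 10.5
grip_force: 61.4
[614.75887453 -25.82226159 170.93037196] [1.27233596 4.36030151 3.11847784] [ 1.58551862 -0.27435831 -0.05611873]
```

```bash
python3 -m inch '[[-0.06,0,0,0],[-0.12,0,0,0],[-0.12,0,0,0]]'
python3 -c "
from station import manip;s=manip.get_state();print(s['ee_pos'],s['wrist_force'],s['moment'])"
```

```text
t: 23.55
ee_pos: [614.6, -25.6, 170.9]
ee_rot: [-3.14, -0.001, -1.396]
wrist_force: [4.7, -0.3, 3.8]
finger_gap: 10.7
grip_force: 61.5
[614.61227506 -25.63381147 170.86130271] [ 4.66526186 -0.34267203  3.81999949] [ 0.25143222 -1.31510161 -0.05496973]
```

```bash
python3 -m inch '[[0,-0.08,0,0],[0,-0.08,0.2,0],[0,-0.08,0.4,0],[0,-0.08,0.6,0],[0,-0.08,0.8,0],[0,-0.08,1,0],[0,-0.08,1.1,0],[0,-0.08,1.1,0]]'
python3 -c "
from station import manip;s=manip.get_state();print(s['ee_pos'],s['wrist_force'],s['moment'])"
```

```text
t: 24.55
ee_pos: [614.3, -25.2, 159.6]
ee_rot: [3.14, -0.0, -1.396]
wrist_force: [-2.4, 1.3, 7.2]
finger_gap: 10.8
grip_force: 62.0
[614.25772818 -25.21651835 159.6403786 ] [-2.4123458   1.27375933  7.17002165] [0.2890899  0.60205385 0.00088562]
```

```bash
python3 -m inch '[[0,0,0.1,0],[0,0,0.2,0],[0,0,0.25,0],[0,0,0.25,0]]'
python3 -c "
from station import manip;s=manip.get_state();print(s['ee_pos'],s['wrist_force'],s['moment'])"
```

```text
t: 25.05
ee_pos: [614.3, -25.2, 159.6]
ee_rot: [-3.141, -0.001, -1.395]
wrist_force: [-7.2, 2.8, 16.5]
finger_gap: 11.0
grip_force: 63.2
[614.28178676 -25.24411309 159.56658725] [-7.15789273  2.84197247 16.51857733] [ 0.92790767  2.34904357 -0.0707934 ]
```

```bash
python3 -m inch '[[0,0.08,0,0],[0,0.08,0.1,0],[0,0.08,0.2,0],[0,0.08,0.3,0],[0,0.08,0.3,0]]'
python3 -c "
from station import manip;s=manip.get_state();print(s['ee_pos'],s['wrist_force'],s['moment'])"
```

```text
t: 25.68
ee_pos: [614.3, -25.3, 159.5]
ee_rot: [-3.137, -0.001, -1.395]
wrist_force: [-9.5, 3.5, 24.5]
finger_gap: 10.6
grip_force: 64.5
[614.34266344 -25.26661527 159.54046446] [-9.45823773  3.50938585 24.47749529] [ 1.63594021  3.2306678  -0.05980625]
```

```bash
python3 -m inch '[[0,0,-0.3,0],[0,0,-0.5,0],[0,0,-0.5,0]]'
python3 -m inch '[[0,0,0,0],[0,0,0,0],[0,0,0,0],[0,0,-2,0],[0,0,-5,0],[0,0,-9,0],[0,0,-9,0],[0,0,-9,0]]' 0.45
python3 -c "
from h import *
i=manip.camera_info('wrist');im=manip.camera('wrist')[:,:,::-1].copy()
cv2.imwrite('pics/w10.png',im)
print('plate seated z154',proj('wrist',place(M,[(58,-76,154),(-58,-76,154),(-58,76,154),(58,76,154)]),i).round(1).tolist())
print('grip z182',proj('wrist',place(M,[(0,-32,182),(0,32,182)]),i).round(1).tolist())
# plate mask: low-sat bright
g=cv2.cvtColor(im,cv2.COLOR_BGR2HSV);m=cv2.inRange(g,(0,0,60),(179,70,255));m[330:]=0
n,l,s,c=cv2.connectedComponentsWithStats(cv2.morphologyEx(m,cv2.MORPH_OPEN,np.ones((5,5))))
for k in range(1,n):
  if s[k,4]>3000:print(s[k],c[k]); 
"
```

```text
t: 26.05
ee_pos: [614.2, -25.2, 159.7]
ee_rot: [-3.141, -0.0, -1.396]
wrist_force: [0.8, 0.2, 7.5]
finger_gap: 10.7
grip_force: 62.1
t: 27.05
ee_pos: [614.1, -25.0, 249.4]
ee_rot: [-3.141, 0.0, -1.396]
wrist_force: [-0.3, 0.1, 0.0]
finger_gap: 38.0
grip_force: 0.0
plate seated z154 [[242.7, 103.7], [405.2, 103.8], [391.3, 289.2], [256.5, 289.1]]
grip z182 [[323.8, 172.5], [323.8, 258.3]]
[     0      0    640    330 143965] [308.73337269 138.14998784]
```

```bash
python3 - <<'E'
from h import *
im=cv2.imread('pics/w10.png');g=cv2.GaussianBlur(im,(3,3),0).astype(float)
def edge(p,d,r=14):   # strongest colour step along d near p
    t=np.arange(-r,r+.1,.5);q=p+t[:,None]*d
    v=np.array([cv2.getRectSubPix(g.astype(np.float32),(3,3),tuple(map(float,x))).mean((0,1)) for x in q])
    s=np.abs(v[4:]-v[:-4]).sum(1);k=np.argsort(s)[::-1][:1];return [(t[j+2],round(s[j])) for j in k]
A,B,Cc,D=np.array([[242.7,103.7],[405.2,103.8],[391.3,289.2],[256.5,289.1]])
for nm,a,b,d in [('left',A,D,(1,0)),('right',B,Cc,(1,0)),('near',A,B,(0,1)),('far',D,Cc,(0,1))]:
    print(nm,[edge(a+(b-a)*f,np.array(d,float))[0] for f in (.1,.2,.35,.5,.65,.8,.9)])
E
python3 -c "
from h import *
for z in (154,160):
  for q in (M,[614.2,-26.2,.1757]): print(z,proj('wrist',place(q,[(58,-76,z),(-58,-76,z),(-58,76,z),(58,76,z)])).round(1).tolist())"
```

```text
left [(np.float64(13.0), 109), (np.float64(0.5), 56), (np.float64(0.5), 48), (np.float64(12.5), 82), (np.float64(1.5), 34), (np.float64(0.5), 53), (np.float64(-4.0), 133)]
right [(np.float64(-8.5), 71), (np.float64(0.5), 113), (np.float64(5.5), 66), (np.float64(10.0), 153), (np.float64(11.5), 73), (np.float64(1.0), 65), (np.float64(5.0), 65)]
near [(np.float64(9.0), 82), (np.float64(-8.5), 77), (np.float64(1.0), 85), (np.float64(1.0), 86), (np.float64(1.0), 82), (np.float64(-8.0), 78), (np.float64(-8.0), 79)]
far [(np.float64(11.0), 30), (np.float64(8.0), 35), (np.float64(1.0), 43), (np.float64(1.0), 36), (np.float64(5.0), 18), (np.float64(5.0), 25), (np.float64(-5.0), 18)]
154 [[241.8, 103.7], [405.0, 103.7], [391.1, 289.7], [255.8, 289.7]]
154 [[241.6, 105.1], [404.6, 105.2], [390.8, 290.7], [255.7, 290.7]]
160 [[239.6, 103.7], [407.1, 103.8], [392.5, 293.7], [254.3, 293.7]]
160 [[239.5, 105.2], [406.7, 105.3], [392.2, 294.8], [254.2, 294.8]]
```

The plate edges all sit within 1 px of the seated prediction at both ends, so the cover is flat on the shoulders. Handing in.

```bash
python3 -c "
from station import manip
print(manip.close_job())"
```

```text
the job is handed in; nothing more can be done
None
```

I handed the job in at about 27 s: the long tube is in the rack, the short tube is in the mixer block and the cover is pressed down onto its shoulders, all by my own readings since no verdict came back; I viewed 12 pictures, over the limit of 10.

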